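# Put the core pin away in its hole of the graded strip

## Task

Three aluminium core pins stand on the grey board. Put the middle-thick one (20 mm shank) away in the strip's hole that matches it (the others are too tight or too loose): feel for the hole without forcing the pin against the strip, then press it gently down until its collar sits flat on the strip, and let go. Leave the other two pins and everything else on the table where they are.

Things in the scene. Friction and masses are not known exactly. Their poses are not given: they have to be found in the camera images.
- pin20: The core pin to put away: plain turned aluminium, 86 mm tall, standing upright on the board on its foot. Shank 20 mm in diameter and 38 mm long with a slightly bevelled foot; above it a collar 30 mm in diameter, from 38 to 44 mm; above that a straight round grip 21 mm in diameter, from 44 to 86 mm. Weighs about 0.1 kg. Origin at the centre of the foot, z up along the pin.
- pin16: Another core pin, the same but for its 16 mm shank and 26 mm collar. Stays where it is. Origin at the centre of the foot, z up.
- pin24: Another core pin, the same but for its 24 mm shank and 34 mm collar. Stays where it is. Origin at the centre of the foot, z up.
- board: Fixed grey plastic board, 260 x 270 mm, 6 mm thick, on which the three pins stand. Origin at the centre of its underside.
- cradle: Fixed dark steel channel, 94 mm (its x) by 290 mm (its y), side rails 28 mm high; origin at the centre of its underside on the table, z up. In it lies the white plastic strip, 60 mm (x) by 240 mm (y), its flat top 52 mm above the origin. The strip is clamped and does not give, but has shifted: it is clamped anywhere from 5 to 23 mm past its marks, towards the cradle's +y.
- mark16 (a point): The white mark on the cradle's rails for the 16 mm hole, the first from the -y end, at the height of the strip's top. The real hole lies 5 to 23 mm from it towards the cradle's +y, and on it in x. All holes go straight down, are 1.5 mm wider than their pin and have a 1 mm bevel.
- mark20 (a point): The same for the 20 mm hole, 42 mm further to +y, between the rail marks at the height of the strip's top; the real hole lies 5 to 23 mm from it towards +y. In each hole a rubber-faced pad stands 29 mm below the strip's top; it slides down, and stays down, when pushed with about 6 N. The pin has to push it 9 mm down before its collar meets the strip.
- mark24 (a point): The same for the 24 mm hole, 42 mm further to +y. Beyond it, at 42 and 84 mm, two thicker pins are already stored, fixed in the strip, their 21 mm grips standing to 48 mm above the strip.
- cup: White paper cup, 76 mm in diameter at the rim, 100 mm tall, loose. Origin at the centre of the underside.
- jug: Clear plastic measuring jug, 80 mm in diameter, 95 mm tall, with a handle, loose. Origin at the centre of the underside.
- cast: Round plaster candle holder, 90 mm in diameter, 60 mm tall, loose. Origin at the centre of the underside.
- can: Can, 66 mm in diameter, 120 mm tall, loose. Origin at the centre of the underside.
- dye: Small black bottle, 32 mm in diameter, 85 mm tall, loose. Origin at the centre of the underside.
- stirrer: Flat wooden stirrer, 150 x 18 x 6 mm, lying loose. Origin at the centre of the underside, x along it.
There are look-alikes about, which are no part of the job. Leave any green or yellow look-alike of the pin20 alone.

How it is judged:
On the way:
1. the 20 mm pin's foot has gone at least 12 mm into the 20 mm hole (horizontal distance between pin20 and mark20 below 0.026 m and z of pin20 in the frame of cradle below 0.04 m).
At the end, for the whole second after the job is handed in: The 20 mm pin stands in the 20 mm hole (within 26 mm of its mark, which allows for the strip's offset), upright within 0.06 rad, its foot less than 16.5 mm above the cradle's underside, that is its collar on the strip's top within 2.5 mm, released and at rest (horizontal distance between pin20 and mark20 below 0.026 m and z of pin20 in the frame of cradle below 0.0165 m and angle between the z axis of pin20 and the z axis of cradle, either way round below 0.06 rad and linear speed of pin20 below 0.02 m/s); the robot touches nothing.
It fails at once if the pin is forced against the strip or cradle with more than 50 N (contact force between pin20 and cradle above 50 N).
It fails at once if another pin or loose thing on the table is moved more than 30 mm (distance of any of pin16, pin24, cup, jug, cast, can, dye, stirrer from where it was at the start of the episode above 0.03 m).
It fails at once if another pin is tipped over (angle between any of pin16, pin24's own z axis and vertical above 0.5 rad).
It also fails if it takes over 72 s, if anything falls off the work surface, if the arm or the gripper's body presses on something with over 40 N, if the wrist force passes 120 N, or if a joint passes its speed limit or range.

## Robot

A 6-joint arm with a two-finger parallel gripper is mounted at the origin on the work surface. World frame = base frame: x ahead of the robot, y to its left, z up, the work surface at z = 0. Lengths are in m, angles in rad, forces in N, time in s.
With the tool pointing down it reaches from about 0.25 to 0.8 m from the base axis. Payload 8.5 kg.
Tool frame: the origin (TCP) lies at the very end of the fingers, on their centre line; the grasp point (between the pads) lies 19 mm behind it (hold_point_z is the distance from the TCP to the grasp point, in m); z points along the fingers, y is the line along which they close (so a half turn about z gives the same grasp; the last joint's range is limited). The gripper opens to 85 mm and grips with 20 to 120 N. Pads are 22 mm wide; open, the fingers measure 114 mm over their backs; the gripper's body (76 mm by 85 mm) begins 54 mm behind the grasp point. The pads swing forward as they close: fully open they stand 13 mm farther back than shut.
Start: joints at [1.113, 0.238, -0.013, 1.319, 0, 1.571], TCP at [0.232, 0.471, 0.231] pointing down, gripper open.
Joint ranges: [-2.66, 2.66], [-1.03, 1.9], [-1.14, 1.46], [-1.82, 2.27], [-1.45, 1.34], [-3.14, 3.14]. Speed limits (rad/s): [2.22, 2.22, 2.79, 3.14, 3.14, 3.14].

## Interface

Orientations are given as a rotation vector (axis times angle).
In Python, from workcell import read_state, read_camera, camera_model, finish_job, find_in, mark_of, hold_point_z gives the robot as it stands.
- The arm moves only by the shell command python3 -m pendant 'ROWS' [FORCE]. ROWS is JSON, a list of rows, each a list of 3 entries, a list of its own where there are three numbers: the closure, from 0 (fully open) to 1 (shut), then the shift along the world's x, y, z in cm, then the turn about the world's z in rad. In form: [[claw, [tx, ty, tz], roll], ...]. A call has 1 to 10 rows; each row is the pose to reach, as a shift and turn from the pose commanded when the call began; what a row does not reach only later rows make up. A row lasts 1/10 s, in which the tool goes at most 50 mm and 8.59 degrees, less where a joint would pass 70% of its speed; a pose out of reach is approached as far as the arm can. A call with a gripper value outside its range is refused whole. The fingers move at their own pace and stop on an object; FORCE is the grip in N (left out, the last holds). Time passes only in rows, so rows that repeat a pose let the fingers close. It gives the time, the measured TCP pose, the force, the opening and the grip force at its end, in the units of the state.
- read_state(): the state, without advancing time (a new reading comes with each control period).
- read_camera(name): name is "side" or "top" or "wrist"; returns the picture (480x640x3 uint8, blue, green, red); there is no depth.
- camera_model(name): a dict with "mtx" (3x3 intrinsics, pixels), "k1" (the pictures are not rectified: a ray, as slopes to the right and down, at radius r is drawn at 1 + k1 r^2 times it, then the intrinsics apply), "rvec" (rotation vector, rad) and "tvec" (3), from world to camera coordinates, as OpenCV has them. Camera axes: x right, y down, z forward; pixel columns grow to the right and rows downward; lengths in m; the calibration is good to about 2 mm. A picture is of the moment at which its call begins: read the wrist's pose just before it. camera_model takes no time and is no camera call; for the wrist camera it gives the pose at the moment of the call.
- finish_job(): hands the job in; it is judged then, once.
Trained networks look in the newest picture that a camera, given by its name, has taken for a name from the list of things; names that differ only in an ending like _2 or _b are one class to them, and where a whole thing is asked for, a point or a joint stands for the part that bears it (a point fixed in the world has none). Each returns a list of dicts, best first, with "confidence" (0 to 1); they miss things now and then, are a little off and sometimes report something else, mostly with a low value. They report only what shows in the picture. A call takes as long as a camera call. They do not tell look-alikes from the thing itself.
- find_in(name, camera): "extent" ([left, top, right, bottom] in pixels, round what is visible of it).
- mark_of(name, camera): "position" ([column, row] in pixels: a listed point, or the origin of a listed thing).
The state is a dict: "time_s": time; "qpos": joint angles; "qd": joint speeds; "tau": joint torques, N m; "tool_pos": TCP position; "eef_rot": TCP orientation; "contact_force": force on the tool from outside, world axes, zero at the start; "torque": the same for the moment, N m; "opening": opening from 0.0 (shut) to 1.0 (fully open); "grasp_force": force on a finger pad.
Only numpy, scipy, OpenCV 4.12 (cv2) and the standard library are available. Lean on these libraries where they do the work, as an engineer would, in place of code of your own. Each camera call takes 0.05 s, during which the arm holds its last target. There are 200 camera calls.

## Working session

There is one attempt and no reset: what is moved stays moved. The work goes in short steps, Python scripts to look and compute and a shell command to move; the robot and the scene stay as the last step left them, time stands still between calls to the robot, and variables do not carry over. Pictures are saved under pics/ and viewed, at most 10 in all, crops included, and the job is handed in when it is done.

```bash
mkdir -p pics
cat > h.py <<'E'
import numpy as np,cv2
from workcell import *
def ray(cam,px,M=None):
    M=M or camera_model(cam);K=np.array(M["mtx"]);k=M["k1"]
    d=np.array([(px[0]-K[0,2])/K[0,0],(px[1]-K[1,2])/K[1,1]]);u=d.copy()
    for _ in range(30):u=d/(1+k*(u@u))
    R=cv2.Rodrigues(np.array(M["rvec"],float))[0];t=np.array(M["tvec"],float).ravel()
    return -R.T@t,R.T@np.r_[u,1]
def at(cam,px,z,M=None):
    o,d=ray(cam,px,M);return o+d*(z-o[2])/d[2]
def proj(cam,P,M=None):
    M=M or camera_model(cam);K=np.array(M["mtx"])
    R=cv2.Rodrigues(np.array(M["rvec"],float))[0];c=R@np.array(P,float)+np.array(M["tvec"]).ravel()
    u=c[:2]/c[2];u=u*(1+M["k1"]*(u@u));return K[:2,:2]@u+K[:2,2]
def tri(a,b):
    (o,d),(p,e)=a,b;A=np.c_[d,-e];s=np.linalg.lstsq(A,p-o,rcond=None)[0]
    x,y=o+s[0]*d,p+s[1]*e;return (x+y)/2,np.linalg.norm(x-y)
E
python3 - <<'E'
from h import *
np.set_printoptions(precision=4,suppress=True)
for c in("top","side"):
    cv2.imwrite(f"pics/{c}.png",read_camera(c))
    for n in("pin20","pin16","pin24","mark16","mark20","mark24","cradle","board"):
        print(c,n,[(np.round(r["position"]),round(r["confidence"],2)) for r in mark_of(n,c)[:5]])
s=read_state();print(s["time_s"],s["tool_pos"],s["eef_rot"],s["contact_force"],hold_point_z)
E
```

```text
top pin20 [(array([180., 265.]), 0.69), (array([238., 322.]), 0.66), (array([216., 220.]), 0.64), (array([226., 276.]), 0.58), (array([463., 258.]), 0.58)]
top pin16 [(array([180., 265.]), 0.69), (array([238., 322.]), 0.66), (array([216., 220.]), 0.64), (array([226., 276.]), 0.58), (array([463., 258.]), 0.58)]
top pin24 [(array([180., 265.]), 0.69), (array([238., 322.]), 0.66), (array([216., 220.]), 0.64), (array([226., 276.]), 0.58), (array([463., 258.]), 0.58)]
top mark16 [(array([378., 264.]), 0.91), (array([342., 266.]), 0.89), (array([363., 261.]), 0.59)]
top mark20 [(array([378., 264.]), 0.91), (array([342., 266.]), 0.89), (array([363., 261.]), 0.59)]
top mark24 [(array([378., 264.]), 0.91), (array([342., 266.]), 0.89), (array([363., 261.]), 0.59)]
top cradle [(array([345., 264.]), 0.74), (array([184., 263.]), 0.67)]
top board [(array([212., 247.]), 0.72), (array([310., 179.]), 0.46)]
side pin20 [(array([316., 378.]), 0.89), (array([335., 335.]), 0.8), (array([258., 340.]), 0.71), (array([389., 359.]), 0.65), (array([394., 328.]), 0.62)]
side pin16 [(array([316., 378.]), 0.89), (array([335., 335.]), 0.8), (array([258., 340.]), 0.71), (array([389., 359.]), 0.65), (array([394., 328.]), 0.62)]
side pin24 [(array([316., 378.]), 0.89), (array([335., 335.]), 0.8), (array([258., 340.]), 0.71), (array([389., 359.]), 0.65), (array([394., 328.]), 0.62)]
side mark16 [(array([340., 205.]), 0.72), (array([339., 212.]), 0.67), (array([251., 216.]), 0.18)]
side mark20 [(array([340., 205.]), 0.72), (array([339., 212.]), 0.67), (array([251., 216.]), 0.18)]
side mark24 [(array([340., 205.]), 0.72), (array([339., 212.]), 0.67), (array([251., 216.]), 0.18)]
side cradle [(array([332., 239.]), 0.55)]
side board [(array([294., 348.]), 0.87)]
0.9 [0.232  0.4709 0.2313] [-0.7128 -3.0596  0.0001] [ 0.6873 -0.2218 -0.1505] 0.0187
```

View pics/top.png

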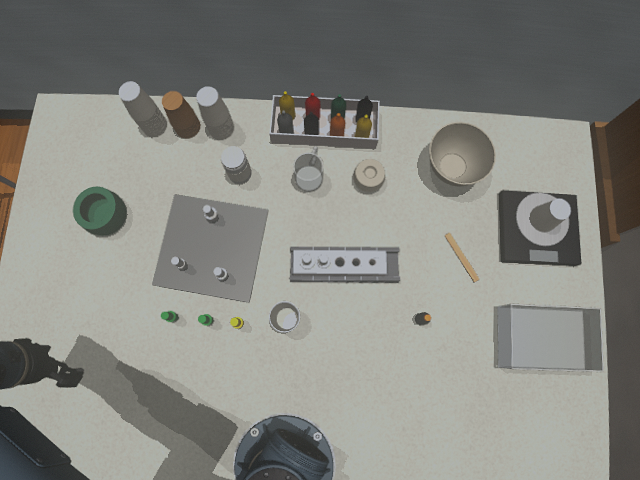

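View pics/side.png

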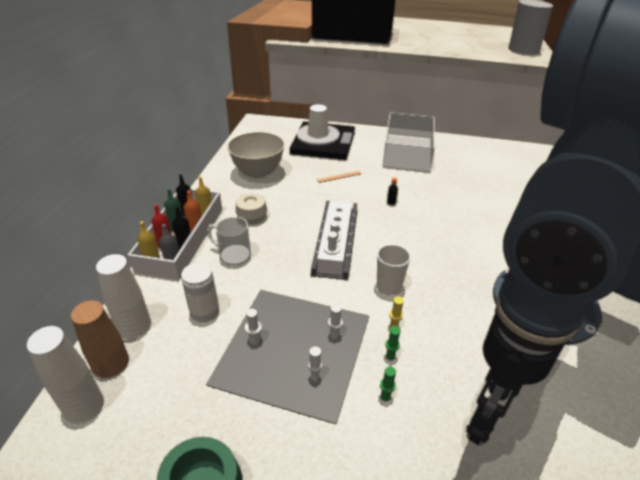

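The top picture shows three plain pins on the board at (210,213), (180,264) and (221,273). The look-alikes are green at (169,316) and (206,320) and yellow at (237,322), and two stored pins stand in the strip at (307,261) and (323,261). The strip's open holes are at about (340,262), (356,262) and (372,262), largest to smallest. The side picture shows the board pins at (252,322), (336,320) and (315,362).

Run:
```python
from h import *
np.set_printoptions(precision=4,suppress=True)
t=cv2.imread("pics/top.png");s=cv2.imread("pics/side.png")
# pins: grip-top and foot guesses
for p in((209,209),(177,261),(218,270)):print("pin top",at("top",p,.092))
for p in((340,262),(356,262),(372,262)):print("hole",at("top",p,.052))
for p in((290,249),(398,249),(399,281),(290,282)):print("cradle corner",at("top",p,.028))
a=cv2.resize(t[190:300,150:275],None,fx=3.1,fy=3.1,interpolation=2)
b=cv2.resize(s[295:390,235:355],None,fx=3.3,fy=3.3,interpolation=2)
h=max(a.shape[0],b.shape[0]);f=lambda i:cv2.copyMakeBorder(i,0,h-i.shape[0],0,0,0)
cv2.imwrite("pics/crop1.png",np.hstack([f(a),f(b)]))
M=camera_model("wrist");R=cv2.Rodrigues(np.array(M["rvec"]))[0];st=read_state()
print("cam pos",-R.T@M["tvec"],"fwd",R[2],"x",R[0],M["mtx"],st["tool_pos"])
print(cv2.Rodrigues(np.array(st["eef_rot"]))[0])
```

```text
pin top [0.6273 0.2301 0.092 ]
pin top [0.4876 0.2962 0.092 ]
pin top [0.4715 0.1899 0.092 ]
hole [ 0.517  -0.1134  0.052 ]
hole [ 0.5194 -0.1545  0.052 ]
hole [ 0.5218 -0.1957  0.052 ]
cradle corner [0.5481 0.0194 0.028 ]
cradle corner [ 0.5651 -0.2662  0.028 ]
cradle corner [ 0.4799 -0.2708  0.028 ]
cradle corner [0.4606 0.0131 0.028 ]
cam pos [0.168  0.5019 0.3747] fwd [ 0.251  -0.1222 -0.9602] x [0.4419 0.8971 0.0013] [[402.4772   0.     310.0984]
 [  0.     402.4772 244.2235]
 [  0.       0.       1.    ]] [0.232  0.4709 0.2313]
[[-0.897   0.442  -0.    ]
 [ 0.442   0.897  -0.    ]
 [ 0.     -0.0001 -1.    ]]
```

View pics/crop1.png

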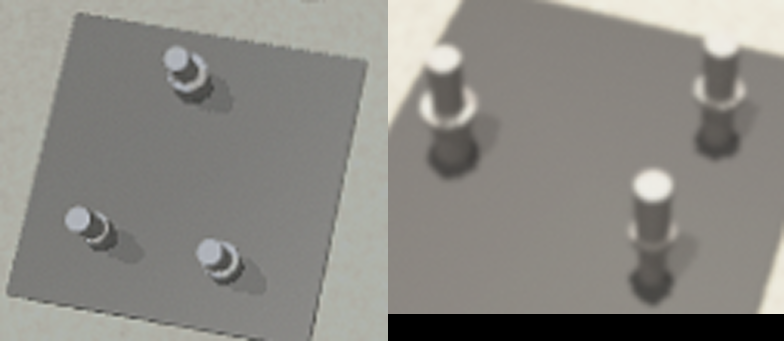

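The crop shows the three pins with clearly different collar-to-grip ratios. The far one is the largest (pin24), the left one the smallest (pin16), and the one at top pixel (221,273) is in the middle, so I choose that one as pin20. I'll check it close up with the wrist camera.

```bash
python3 -m pendant '[[0,[6,-7,0],-0.26],[0,[12,-14,0],-0.52],[0,[18,-21,0],-0.78],[0,[24,-28,0],-1.05],[0,[24,-28,0],-1.05],[0,[24,-28,0],-1.05],[0,[24,-28,0],-1.05],[0,[24,-28,0],-1.05],[0,[24,-28,0],-1.05],[0,[24,-28,0],-1.05]]' 40
python3 - <<'E'
from h import *
import json
np.set_printoptions(precision=4,suppress=True)
M=camera_model("wrist");cv2.imwrite("pics/w1.png",read_camera("wrist"))
json.dump({k:np.array(v).tolist() for k,v in M.items()},open("w1.json","w"))
s=read_state();print(s["time_s"],s["tool_pos"],s["qpos"],s["qd"])
for r in find_in("pin20","wrist"):print(r)
for r in mark_of("pin20","wrist"):print(r["position"],at("wrist",r["position"],.006,M))
E
```

```text
time_s: 1.9
tool_pos: [0.4719, 0.1907, 0.2311]
eef_rot: [-2.151, -2.289, 0.001]
contact_force: [0.8, 0.6, 0.1]
opening: 0.999
grasp_force: 0.0
1.95 [0.4715 0.1913 0.2312] [ 0.3852  0.2109 -0.0499  1.3105  0.0003  1.8926] [ 0.0208 -0.0042 -0.0027 -0.0011 -0.0007 -0.0006]
{'extent': [129.5, 21.2, 193.5, 67.8], 'confidence': 0.97}
{'extent': [132.7, 153.4, 189.8, 190.7], 'confidence': 0.92}
{'extent': [324.0, 47.1, 364.2, 92.3], 'confidence': 0.82}
{'extent': [287.3, 193.2, 325.8, 240.5], 'confidence': 0.74}
{'extent': [472.0, 150.8, 546.4, 191.6], 'confidence': 0.63}
{'extent': [129.2, 240.6, 190.2, 293.0], 'confidence': 0.62}
{'extent': [288.8, 365.9, 381.2, 431.3], 'confidence': 0.45}
[484.3, 165.1] [0.6286 0.2401 0.006 ]
[335.8, 79.2] [0.4867 0.304  0.006 ]
[306.6, 204.0] [0.4681 0.1933 0.006 ]
[181.7, 165.9] [0.3523 0.2217 0.006 ]
[181.2, 56.8] [0.3528 0.3152 0.006 ]
[179.5, 247.7] [0.3484 0.1434 0.006 ]
```

View pics/w1.png

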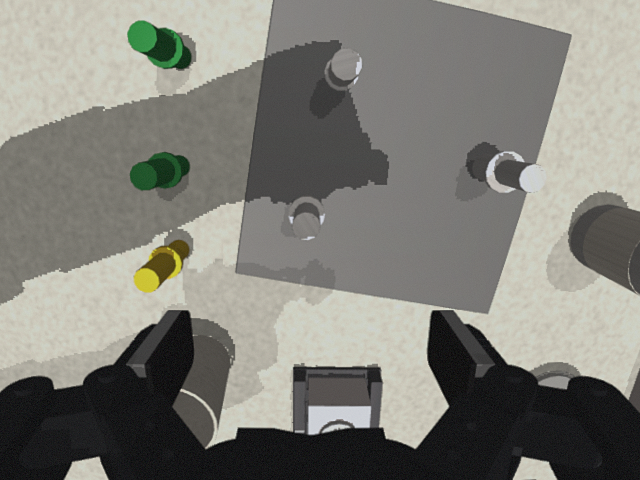

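The wrist picture shows the chosen pin at (306,215), pin16 at (344,70), pin24 at (510,175), and the green and yellow look-alikes on the left at column 160. I'll take a close crop for the collar ratio and the centre.

Run:
```python
from h import *
im=cv2.imread("pics/w1.png")
f=lambda r,c:cv2.resize(im[r:r+66,c:c+66],None,fx=6,fy=6,interpolation=2)
cv2.imwrite("pics/crop2.png",np.hstack([f(184,274),f(36,312)]))
```

```text
(no output)
```

View pics/crop2.png

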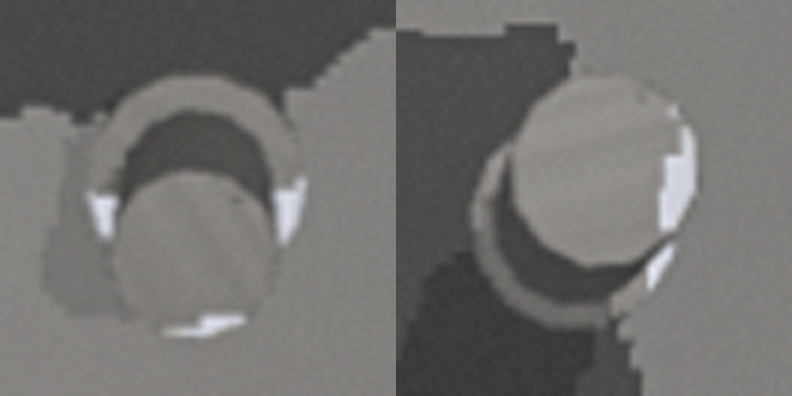

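Run:
```python
from h import *
import json
M=json.load(open("w1.json"));np.set_printoptions(precision=4,suppress=True)
a=np.linspace(0,2*np.pi,200)
def circ(x,y,z,D):return np.array([proj("wrist",[x+D/2*np.cos(t),y+D/2*np.sin(t),z],M) for t in a])
for nm,px in(("A",(306.6,225.7)),("B",(345,65)),("C",(531,178))):
    P=at("wrist",px,.092,M);print(nm,P)
    for z,D in((.092,.021),(.05,.026),(.05,.030),(.05,.034)):
        q=circ(P[0],P[1],z,D);print(z,D,q.min(0),q.max(0),q.max(0)-q.min(0))
```

```text
A [0.4689 0.1933 0.092 ]
0.092 0.021 [292.0486 211.4021] [321.1526 239.724 ] [29.104  28.3219]
0.05 0.026 [291.216  198.0943] [322.8443 229.1166] [31.6282 31.0223]
0.05 0.03 [288.7836 195.6553] [325.2768 231.4502] [36.4932 35.7948]
0.05 0.034 [286.3515 193.2089] [327.7091 233.7762] [41.3576 40.5673]
B [0.4875 0.3033 0.092 ]
0.092 0.021 [329.0238  48.0779] [360.9546  81.7031] [31.9308 33.6252]
0.05 0.026 [323.2102  55.2656] [357.4998  91.2769] [34.2896 36.0113]
0.05 0.03 [320.57    52.4533] [360.1335  94.0028] [39.5634 41.5495]
0.05 0.034 [317.9298  49.6352] [362.7663  96.7221] [44.8366 47.0869]
C [0.627  0.2387 0.092 ]
0.092 0.021 [516.8602 163.1924] [545.0281 192.5595] [28.168  29.3672]
0.05 0.026 [488.7284 155.4934] [519.6899 187.572 ] [30.9615 32.0786]
0.05 0.03 [486.3285 152.9778] [522.052  189.9907] [35.7235 37.0129]
0.05 0.034 [483.9262 150.4554] [524.4111 192.4024] [40.4848 41.947 ]
```

The collar edges measured in the crop, columns 288.7 to 325.3, match a 30 mm collar exactly, so A is pin20 at (0.469, 0.193). Descending to grasp it.

```bash
python3 -m pendant '[[0,[-0.3,0.2,-4],0],[0,[-0.3,0.2,-8],0],[0,[-0.3,0.2,-12],0],[0,[-0.3,0.2,-15],0],[0,[-0.3,0.2,-17.3],0],[0,[-0.3,0.2,-17.5],0],[0,[-0.3,0.2,-17.5],0]]' 60
python3 -m pendant '[[1,[0,0,0],0],[1,[0,0,0],0],[1,[0,0,0],0],[1,[0,0,0],0],[1,[0,0,0],0],[1,[0,0,0],0],[1,[0,0,0],0],[1,[0,0,0],0]]' 60
```

```text
time_s: 2.75
tool_pos: [0.4685, 0.1936, 0.0565]
eef_rot: [-2.149, -2.292, 0.001]
contact_force: [0.9, 0.6, -0.1]
opening: 1.001
grasp_force: 0.0
time_s: 3.55
tool_pos: [0.4693, 0.193, 0.0569]
eef_rot: [2.15, 2.29, 0.001]
contact_force: [-1.3, -1.3, 7.0]
opening: 0.227
grasp_force: 58.4
```

```bash
python3 -m pendant '[[1,[0,0,3],0],[1,[0,0,7],0],[1,[0,0,12],0],[1,[0,-3,16],0],[1,[1,-7,16],0],[1,[2,-12,16],0],[1,[3,-17,16],0],[1,[3,-22,16],0],[1,[4,-27,16],0],[1,[5,-31.5,16],0]]'
python3 -m pendant '[[1,[0,-3,0],0],[1,[0,-3,0],0],[1,[0,-3,0],0],[1,[0,-3,0],0],[1,[0,-3,0],0]]'
python3 - <<'E'
from h import *
import json
np.set_printoptions(precision=4,suppress=True)
M=camera_model("wrist");cv2.imwrite("pics/w2.png",read_camera("wrist"))
json.dump({k:np.array(v).tolist() for k,v in M.items()},open("w2.json","w"))
s=read_state();print(s["time_s"],s["tool_pos"],s["qpos"],s["opening"],s["contact_force"])
for n in("mark20","cradle"):
  for r in mark_of(n,"wrist"):print(n,r["confidence"],r["position"],at("wrist",r["position"],.052,M))
E
```

```text
time_s: 4.55
tool_pos: [0.5186, -0.1243, 0.2164]
eef_rot: [-2.151, -2.29, -0.0]
contact_force: [0.7, 0.1, -1.2]
opening: 0.226
grasp_force: 58.8
time_s: 5.05
tool_pos: [0.519, -0.151, 0.2163]
eef_rot: [-2.149, -2.292, -0.0]
contact_force: [-0.4, 1.3, -1.0]
opening: 0.227
grasp_force: 58.9
5.1 [ 0.519  -0.1511  0.2164] [-0.2832  0.2701 -0.008   1.2927  0.0001  1.2229] 0.22964719083728438 [-0.1493  0.3383 -1.129 ]
mark20 0.89 [312.2, 239.3] [ 0.5213 -0.1653  0.052 ]
mark20 0.8 [305.4, 189.6] [ 0.5135 -0.1262  0.052 ]
cradle 0.68 [312.5, 177.5] [ 0.5183 -0.1166  0.052 ]
```

View pics/w2.png

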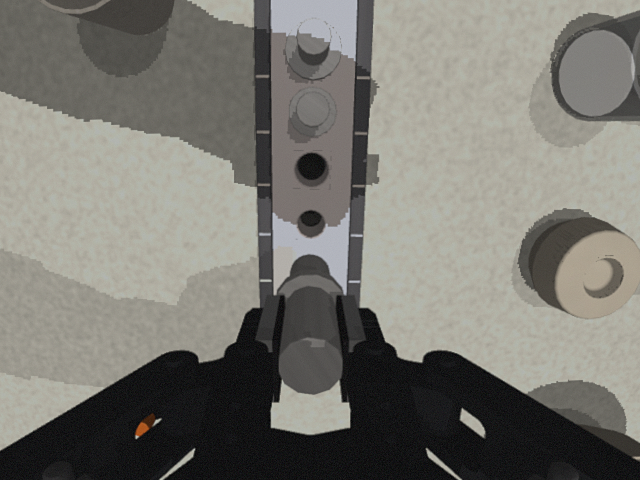

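The wrist picture shows the strip along column 312. The stored pins are at (313,48) and (313,110), the 24 mm hole at (312,168) and the 20 mm hole at (311,223). The rail marks are at rows 76, 131, 185, 235 and 281, and the held pin covers the 16 mm hole. I'll enlarge the holes for measurement.

Run:
```python
from h import *
import json
im=cv2.imread("pics/w2.png");np.set_printoptions(precision=4,suppress=True)
M=json.load(open("w2.json"))
cv2.imwrite("pics/crop3.png",cv2.resize(im[140:250,250:375],None,fx=5.3,fy=5.3,interpolation=2))
a=np.linspace(0,2*np.pi,200)
for nm,px in(("h24",(312,168)),("h20",(311,223)),):
  P=at("wrist",px,.052,M);print(nm,P)
  for D in(.0235,.0215,.0255,.0195,.0275):
    q=np.array([proj("wrist",[P[0]+D/2*np.cos(t),P[1]+D/2*np.sin(t),.052],M) for t in a]);print(D,q.min(0),q.max(0))
for z in(.028,):
  for row,l,r in((76,264,362),(131,264,361),(185,264,358),(235,265,356),(281,266,353)):
    A,B=at("wrist",(l,row),z,M),at("wrist",(r,row),z,M);print(row,(A+B)/2,B-A)
```

```text
h24 [ 0.5175 -0.1095  0.052 ]
0.0235 [296.4746 152.2113] [327.5234 183.5054]
0.0215 [297.7959 153.5659] [326.2026 182.1969]
0.0255 [295.1533 150.8546] [328.8441 184.8118]
0.0195 [299.1172 154.9185] [324.8818 180.8863]
0.0275 [293.832  149.4959] [330.1647 186.1162]
h20 [ 0.5195 -0.1521  0.052 ]
0.0235 [296.0207 208.2522] [325.9778 237.4582]
0.0215 [297.2955 209.5185] [324.7034 236.2389]
0.0255 [294.7459 206.9837] [327.2521 238.6753]
0.0195 [298.5704 210.7828] [323.4289 235.0176]
0.0275 [293.4711 205.7131] [328.5264 239.8903]
76 [ 0.5138 -0.0407  0.028 ] [0.0759 0.0049 0.    ]
131 [ 0.5162 -0.0823  0.028 ] [0.0773 0.005  0.    ]
185 [ 0.5178 -0.1256  0.028 ] [0.0774 0.005  0.    ]
235 [ 0.5202 -0.1682  0.028 ] [0.0775 0.005  0.    ]
281 [ 0.522  -0.2102  0.028 ] [0.0767 0.0049 0.    ]
```

View pics/crop3.png

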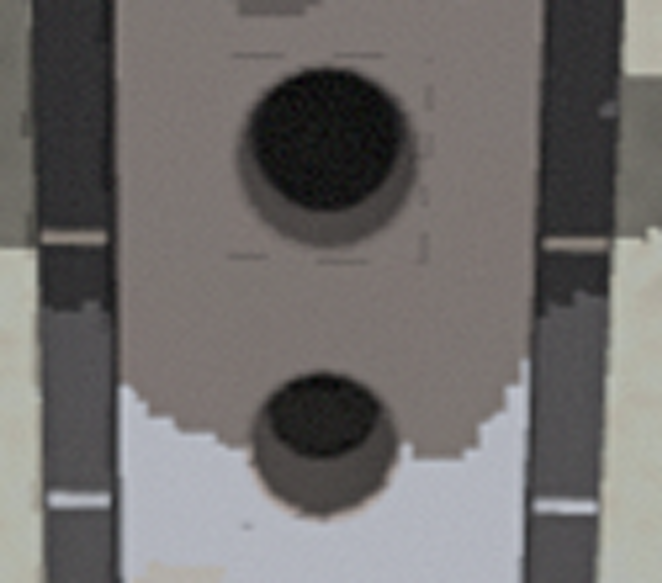

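The 20 mm hole is centred at about (311.5,224), with a diameter (28.7 px) that fits the 20 mm hole and its bevel. That puts it at about (0.520, -0.153), 15 mm past its mark. Going down to just above it.

```bash
python3 -m pendant '[[1,[0.1,-0.2,-3],0],[1,[0.1,-0.2,-6],0],[1,[0.1,-0.2,-9],0],[1,[0.1,-0.2,-10.5],0],[1,[0.1,-0.2,-10.5],0],[1,[0.1,-0.2,-10.5],0],[1,[0.1,-0.2,-10.5],0],[1,[0.1,-0.2,-10.5],0]]'
python3 - <<'E'
from h import *
import json
np.set_printoptions(precision=4,suppress=True)
f=[]
M=camera_model("wrist");im=read_camera("wrist")
for _ in range(4):
    s=read_state();print(s["tool_pos"],s["contact_force"]);read_camera("side")
json.dump({k:np.array(v).tolist() for k,v in M.items()},open("w3.json","w"))
cv2.imwrite("pics/w3.png",im)
cv2.imwrite("pics/w3c.png",cv2.resize(im[180:340,210:420],None,fx=3.7,fy=3.7,interpolation=2))
P=s["tool_pos"];print("tcp px",proj("wrist",P,M),"foot px",proj("wrist",[P[0],P[1],P[2]-.051],M),"hole px",proj("wrist",[.5199,-.1529,.052],M))
E
```

```text
time_s: 6.0
tool_pos: [0.5208, -0.1543, 0.1125]
eef_rot: [2.149, 2.289, 0.001]
contact_force: [0.6, -0.1, -1.1]
opening: 0.23
grasp_force: 58.9
[ 0.5206 -0.1542  0.1123] [ 0.3569 -0.2726 -1.1604]
[ 0.5205 -0.1542  0.1121] [ 0.1968 -0.5712 -1.2442]
[ 0.5204 -0.1542  0.1119] [-0.4251 -1.648  -0.5585]
[ 0.5202 -0.1542  0.1117] [-0.478  -0.1546 -1.2586]
tcp px [309.576  314.4464] foot px [309.4628 270.3249] hole px [309.0035 262.5113]
```

View pics/w3c.png

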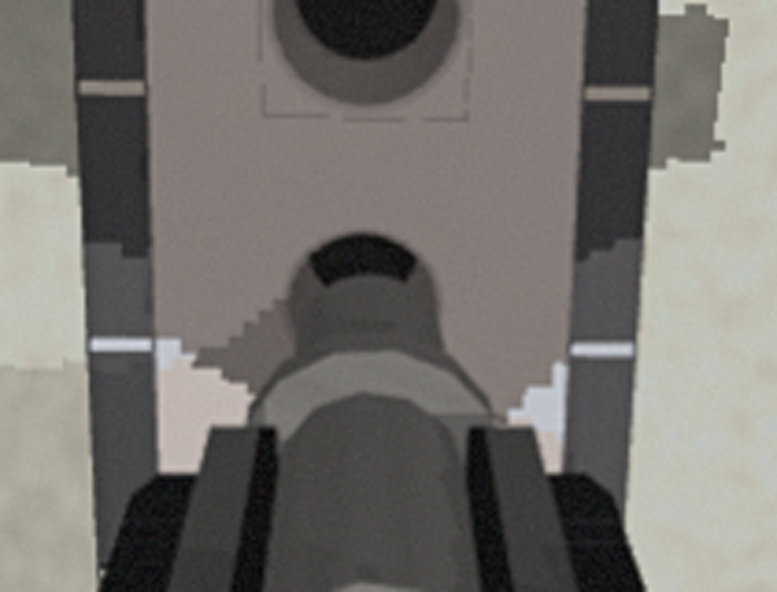

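The crop shows the held pin's foot with its far rim at about row 255, just short of the hole, whose far rim is at about row 243. The two line up sideways. I'll compare both rims to get the remaining y shift.

Run:
```python
from h import *
import json
np.set_printoptions(precision=4,suppress=True)
M=json.load(open("w3.json"));T=[.5206,-.1542,.1123];zf=T[2]-.0509
for D in(.0175,.018,.02):print("foot far rim pred",D,proj("wrist",[T[0],T[1]+D/2,zf],M))
for D in(.0215,.0235):print("hole far rim pred",D,proj("wrist",[.5199,-.1529+D/2,.052],M))
print("px/mm",proj("wrist",[.52,-.14,zf],M)-proj("wrist",[.52,-.141,zf],M))
for r in(254.5,255,255.5):print(at("wrist",(309.2,r),zf,M))
print(at("wrist",(308.7,242.7),.052,M))
im=cv2.imread("pics/w3.png",0);print(im[234:275,309])
```

```text
foot far rim pred 0.0175 [311.2954 254.6727]
foot far rim pred 0.018 [311.327  254.2035]
foot far rim pred 0.02 [311.4536 252.3233]
hole far rim pred 0.0215 [310.2777 243.2217]
hole far rim pred 0.0235 [310.3981 241.3994]
px/mm [ 0.1265 -1.9023]
[ 0.5195 -0.1454  0.0614]
[ 0.5196 -0.1457  0.0614]
[ 0.5196 -0.146   0.0614]
[ 0.5191 -0.1419  0.052 ]
[125 128 125 126 125 125 126 123 100  55  15  21  28  22  21  25  21  24
  18  35  57  73  72  70  69  71  68  69  69  69  70  72  69  64  66  64
  72  71  71  70  77]
```

```bash
python3 -m pendant '[[1,[0,0.1,0],0],[1,[0,0.1,-0.3],0],[1,[0,0.1,-0.6],0],[1,[0,0.1,-0.7],0],[1,[0,0.1,-0.8],0],[1,[0,0.1,-0.9],0],[1,[0,0.1,-1.0],0],[1,[0,0.1,-1.1],0],[1,[0,0.1,-1.1],0],[1,[0,0.1,-1.1],0]]'
```

```text
time_s: 7.25
tool_pos: [0.52, -0.1531, 0.1003]
eef_rot: [-2.15, -2.29, 0.0]
contact_force: [-0.1, -0.6, -1.8]
opening: 0.225
grasp_force: 58.9
```

```bash
python3 -m pendant '[[1,[0,0,-0.1],0],[1,[0,0,-0.2],0],[1,[0,0,-0.3],0],[1,[0,0,-0.4],0],[1,[0,0,-0.4],0],[1,[0,0,-0.4],0]]'
```

```text
time_s: 7.85
tool_pos: [0.52, -0.1531, 0.0962]
eef_rot: [-2.15, -2.29, 0.0]
contact_force: [0.3, -0.1, -2.3]
opening: 0.231
grasp_force: 58.9
```

The foot is about 7 mm in without resistance, so I'll continue down to just above the pad.

```bash
python3 -m pendant '[[1,[0,0,-0.2],0],[1,[0,0,-0.4],0],[1,[0,0,-0.6],0],[1,[0,0,-0.8],0],[1,[0,0,-1.0],0],[1,[0,0,-1.0],0],[1,[0,0,-1.0],0]]'
python3 -m pendant '[[1,[0,0,-0.2],0],[1,[0,0,-0.4],0],[1,[0,0,-0.6],0],[1,[0,0,-0.8],0],[1,[0,0,-1.0],0],[1,[0,0,-1.0],0],[1,[0,0,-1.0],0]]'
```

```text
time_s: 8.55
tool_pos: [0.52, -0.1531, 0.0862]
eef_rot: [-2.15, -2.29, 0.0]
contact_force: [-0.1, 0.1, -1.4]
opening: 0.231
grasp_force: 58.9
time_s: 9.25
tool_pos: [0.52, -0.1531, 0.0762]
eef_rot: [-2.15, -2.29, 0.0]
contact_force: [-0.0, 0.0, -1.1]
opening: 0.227
grasp_force: 58.9
```

```bash
python3 -m pendant '[[1,[0,0,-0.1],0],[1,[0,0,-0.2],0],[1,[0,0,-0.3],0],[1,[0,0,-0.4],0],[1,[0,0,-0.5],0],[1,[0,0,-0.5],0]]'
python3 -m pendant '[[1,[0,0,-0.1],0],[1,[0,0,-0.2],0],[1,[0,0,-0.3],0],[1,[0,0,-0.4],0],[1,[0,0,-0.4],0],[1,[0,0,-0.4],0]]'
```

```text
time_s: 9.85
tool_pos: [0.5201, -0.1531, 0.0714]
eef_rot: [2.15, 2.29, 0.0]
contact_force: [-1.5, 1.4, 3.5]
opening: 0.23
grasp_force: 59.1
time_s: 10.45
tool_pos: [0.5201, -0.1531, 0.0671]
eef_rot: [-2.15, -2.29, 0.0]
contact_force: [0.7, 0.3, 1.1]
opening: 0.23
grasp_force: 59.1
```

```bash
python3 -m pendant '[[1,[0,0,-0.05],0],[1,[0,0,-0.1],0],[1,[0,0,-0.15],0],[1,[0,0,-0.15],0],[1,[0,0,-0.15],0]]'
python3 -m pendant '[[1,[0,0,-0.03],0],[1,[0,0,-0.06],0],[1,[0,0,-0.06],0],[1,[0,0,-0.06],0]]'
```

```text
time_s: 10.95
tool_pos: [0.5201, -0.1531, 0.0658]
eef_rot: [2.15, 2.29, 0.0]
contact_force: [0.7, -0.3, 4.4]
opening: 0.231
grasp_force: 59.1
time_s: 11.35
tool_pos: [0.5201, -0.1531, 0.0652]
eef_rot: [-2.15, -2.29, 0.0]
contact_force: [-0.4, -0.1, 3.9]
opening: 0.227
grasp_force: 59.1
```

```bash
python3 -m pendant '[[1,[0,0,-0.03],0],[1,[0,0,-0.06],0],[1,[0,0,-0.06],0],[1,[0,0,-0.06],0]]'
python3 - <<'E'
from h import *
print([read_state()["contact_force"][2] for _ in range(3)])
E
```

```text
time_s: 11.75
tool_pos: [0.5201, -0.1531, 0.0649]
eef_rot: [2.15, 2.29, 0.0]
contact_force: [-1.9, -0.5, 8.1]
opening: 0.229
grasp_force: 59.3
[np.float64(8.060092572966314), np.float64(8.060092572966314), np.float64(8.060092572966314)]
```

```bash
python3 -m pendant '[[1,[0,0,-0.03],0],[1,[0,0,-0.05],0],[1,[0,0,-0.05],0],[1,[0,0,-0.05],0]]'
```

```text
time_s: 12.15
tool_pos: [0.5201, -0.1531, 0.0648]
eef_rot: [2.15, 2.29, 0.0]
contact_force: [-3.2, 1.5, 13.0]
opening: 0.234
grasp_force: 59.8
```

The tool has stopped at 0.0648 m against a predicted 0.0649 m, and the force is climbing, so the collar is on the strip. I'll ease off, open partway, lift and look.

```bash
python3 -m pendant '[[1,[0,0,0.06],0],[0.5,[0,0,0.06],0],[0.4,[0,0,0.06],0],[0.4,[0,0,0.06],0],[0.4,[0,0,0.06],0],[0.4,[0,0,0.06],0]]'
python3 -m pendant '[[0.4,[0,0,1],0],[0.4,[0,0,3],0],[0.4,[0,0,6],0],[0.4,[0,0,10],0],[0.4,[0,0,14],0],[0.4,[0,0,14],0],[0.4,[0,0,14],0],[0.4,[0,0,14],0]]'
python3 - <<'E'
from h import *
s=read_state();print(s["tool_pos"],s["contact_force"])
M=camera_model("wrist");im=read_camera("wrist")
for z in(.098,.1,.103):print(z,proj("wrist",[.5201,-.1531,z],M))
cv2.imwrite("pics/w4.png",im)
sd=read_camera("side");a=cv2.resize(sd[190:290,290:380],None,fx=4.8,fy=4.8,interpolation=2)
cv2.imwrite("pics/fin.png",np.hstack([cv2.resize(a,(320,360)),im[0:360,200:480]]))
E
```

```text
time_s: 12.75
tool_pos: [0.5199, -0.1531, 0.0645]
eef_rot: [-2.15, -2.29, 0.0]
contact_force: [0.2, -0.6, 0.6]
opening: 0.6
grasp_force: 0.0
time_s: 13.55
tool_pos: [0.5195, -0.1529, 0.2041]
eef_rot: [-2.15, -2.289, 0.001]
contact_force: [-0.4, -0.4, 0.3]
opening: 0.6
grasp_force: 0.0
[ 0.51947344 -0.15294549  0.20406283] [-0.43077485 -0.36481817  0.26928138]
0.098 [311.6717588  242.17663047]
0.1 [311.68168038 243.02956807]
0.103 [311.6968415 244.3331177]
```

View pics/fin.png

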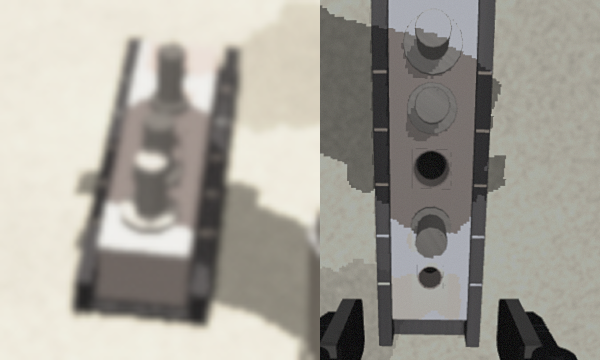

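The picture shows pin20 upright with its collar flat in the 20 mm hole, with the grip top near (311,242) in the full picture. The gripper is clear and the 16 and 24 mm holes are empty.

```bash
python3 -c "
from workcell import *
print(finish_job())"
```

```text
the job is handed in; nothing more can be done
None
```

The 20 mm pin is in the strip's 20 mm hole with its collar down on the strip, released, and the job was handed in at about 13.7 s; the hand-in gave no verdict back.

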